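Close up the bearing blocks at the code reader and trigger it

ROBOT

A 7-joint arm with a two-finger parallel gripper is mounted at the origin on the work surface. World frame = base frame: x ahead of the robot, y to its left, z up, the work surface at z = 0. Lengths are in m, angles in rad, forces in N, time in s.
With the tool pointing down it reaches from about 0.4 to 0.9 m from the base axis. Payload 5.5 kg.
Tool frame: the origin (TCP) lies between the finger pads; the fingertips stand 11 mm ahead of it and the grasp point (between the pads) lies 8 mm behind it; z points along the fingers, y is the direction in which the jaws open and shut (so a half turn about z gives the same grasp; the last joint's range is limited). The gripper opens to 92 mm and grips with 3 to 60 N. Pads are 19 mm wide; open, the fingers measure 130 mm over their backs; the gripper's body (75 mm by 190 mm) begins 47 mm behind the grasp point.
Start: joints at [1.545, 0.501, -0.427, 1.55, 0.221, 1.138, -0.21], TCP at [0.185, -0.623, 0.238] pointing down, gripper open.
Joint ranges: [-2.88, 2.88], [-0.31, 2.03], [-1.54, 1.56], [0.2, 2.42], [-1.41, 4.55], [0.19, 2.02], [-2.57, 2.57]. Speed limits (rad/s): [2.57, 2.57, 3.14, 3.14, 3.14, 3.14, 3.14].

INTERFACE

Orientations are given as a unit quaternion [x, y, z, w].
In Python, from workcell import get_state, camera, camera_params, close_job gives the robot as it stands.
- The arm moves only by the tool servo_tool, never from a script. Its arguments are lists of equal length, an entry for each row: "twist": the turn, a rotation vector about the tool's x, y, z in units of 6 degrees (1.0 is 6 degrees), a list of three; "dp": the shift along the tool's x, y, z in units of 25 mm (1.0 is 25 mm), a list of three; "hand": the gripper's target within -1 to 1 (fully open at 1, half-way at 0, shut at -1). In form: {"twist": [[wx, wy, wz], ...], "dp": [[tx, ty, tz], ...], "hand": [hand, ...]}. A call has 1 to 8 rows; each row is the pose to reach, as a shift and turn from the pose commanded when the call began, along the tool's axes at that moment; what a row does not reach only later rows make up. A row lasts 1/12 s, in which the tool goes at most 41.7 mm and 7.16 degrees, less where a joint would pass 70% of its speed; a pose out of reach is approached as far as the arm can. A call with a gripper value outside its range is refused whole. The fingers move at their own pace and stop on an object; the grip force is fixed at half the most. Time passes only in rows, so rows that repeat a pose let the fingers close. It gives the time, the measured TCP pose, the force and the opening at its end, in the units of the state.
- get_state(): the state, without advancing time (a new reading comes with each control period).
- camera(name): name is "scene" or "side" or "wrist"; returns (picture, depth): 384x512x3 uint8, blue, green, red; 384x512 float32, m along the optical axis (not along the pixel's ray), 0 where there is no reading.
- camera_params(name): a dict with "fx", "fy", "cx", "cy" (pixels), "cam_to_world" (4x4, takes a point from camera to world coordinates). Camera axes: x right, y up, looking along -z (the intrinsics and any distortion apply to the point x, -y, -z); pixel columns grow to the right and rows downward; lengths in m; the calibration is good to about 2 mm. The wrist camera is an equidistant fisheye: a pixel r from the principal point sees the ray r / f radians off the axis. A picture is of the moment at which its call begins: read the wrist's pose just before it. camera_params takes no time and is no camera call; for the wrist camera it gives the pose at the moment of the call.
- close_job(): hands the job in, once; it reports no verdict.
The state is a dict: "time_s": time; "q": joint angles; "joint_vel": joint speeds; "effort": joint torques, N m; "ee_pos": TCP position; "tcp_rot": TCP orientation; "force": force on the tool from outside, world axes, zero at the start; "torque": the same for the moment, N m; "opening": opening from 0.0 (shut) to 1.0 (fully open).
Only numpy, scipy, OpenCV 4.12 (cv2) and the standard library are available. Lean on these libraries where they do the work, as an engineer would, in place of code of your own. Each camera call takes 0.05 s, during which the arm holds its last target. There are 200 camera calls.

TASK

Push the row of four bearing blocks along the aluminium track, all together as one train, until the row is closed up fully home against the steel end stop in front of the code reader; only then press the trigger button on the bench right down and let it go. Just push with the fingers: pick nothing up, keep the blocks in the track, and leave everything else on the bench where it is.

Things in the scene. Friction and masses are not known exactly. Their poses are not given: they have to be found in the camera images.
- track: fixed aluminium track, 58 mm wide, across in front of the robot, end stop to its left. Origin: bench level, on the centre line; x along the track to the stop, z up. Open end x=-180, stop face x=170 mm. Floor 10 mm above the bench; channel 37.5 mm wide between 6 mm guide strips, tops 19 mm above the bench. Stop: steel plate 12 mm thick, 42 mm high; behind it a grey code reader to x=240, 65 mm high.
- stop_face (a point): centre of the end stop's face that the row comes to rest against, at channel floor height (x = 170 mm on the track, 10 mm above the bench)
- block1: bearing block: aluminium, 36 x 36 mm, 32 mm high, a round steel bearing (27 mm across, 2 mm proud) in its top, about 140 g. Origin: centre of underside; x along the track to the stop. Stands in the channel, slides freely. The first of the row, nearest the end stop; when home its centre is at x = 152 mm of the track. The four blocks start touching, all in the channel, 70 to 140 mm short of home.
- block2: bearing block: aluminium, 36 x 36 mm, 32 mm high, a round steel bearing (27 mm across, 2 mm proud) in its top, about 140 g. Origin: centre of underside; x along the track to the stop. Stands in the channel, slides freely. Second of the row.
- block3: bearing block: aluminium, 36 x 36 mm, 32 mm high, a round steel bearing (27 mm across, 2 mm proud) in its top, about 140 g. Origin: centre of underside; x along the track to the stop. Stands in the channel, slides freely. Third of the row.
- block4: bearing block: aluminium, 36 x 36 mm, 32 mm high, a round steel bearing (27 mm across, 2 mm proud) in its top, about 140 g. Origin: centre of underside; x along the track to the stop. Stands in the channel, slides freely. Last of the row, farthest from the stop. Its free back face, 18 mm from its centre, stands clear of the guide strips from 19 to 42 mm above the bench. Moving the row takes 1 to 5 N.
- trigger (a joint): travel of the round black push button, 0 up to 0.006 m fully down; it springs back when released; about 5 N holds it fully down
- trigger_top (a point): centre of the top of the trigger button, a round black button of 32 mm diameter 22 mm above the bench, on a round grey housing (48 mm diameter, 12 mm high) fixed to the bench beyond the track; pressed straight down
- spare: a spare bearing block just like those of the row, loose on the bench beyond the track; to be left alone. Origin: centre of its underside
- lens: black camera lens standing on the bench, 40 mm diameter, 46 mm high. Origin: centre of its underside
- extring: dark steel lens extension ring lying flat on the bench, 32 mm outside diameter, 12 mm high. Origin: centre of its underside
- driver: screwdriver lying on the bench off the open end of the track, 160 mm long. Origin: underside, at mid-length
- calplate: white calibration plate with black dots lying on the bench, 70 x 70 x 6 mm. Origin: centre of its underside
- mug: white mug, 80 mm diameter, 90 mm high. Origin: centre of its underside
- jar: small glass jar with aluminium cap, 52 mm diameter, 65 mm high. Origin: centre of its underside
Mind the look-alikes: they are no part of the job. What is shaped like the block3 but blue is not meant. Leave any purple look-alike of the block4 alone.

How it is judged:
On the way, in this order (a step that is already met when the one before it is completed fails the run):
1. the whole row is closed up against the end stop, within 3 mm (x of block1 in the frame of track above 0.149 m and x of block2 in the frame of track above 0.113 m and x of block3 in the frame of track above 0.077 m and x of block4 in the frame of track above 0.041 m and z of block1 in the frame of track between 0.007 and 0.013 m and y of block1 in the frame of track between -0.004 and 0.004 m and z of block2 in the frame of track between 0.007 and 0.013 m and y of block2 in the frame of track between -0.004 and 0.004 m and z of block3 in the frame of track between 0.007 and 0.013 m and y of block3 in the frame of track between -0.004 and 0.004 m and z of block4 in the frame of track between 0.007 and 0.013 m and y of block4 in the frame of track between -0.004 and 0.004 m), for 0.3 s.
2. the trigger button is pressed down (value of joint trigger above 0.0045 m), for 0.05 s.
At the end, for the whole second after the job is handed in: All four blocks stand in the track's channel, flat on its floor and at rest, each within 3 mm of its place in a closed row against the end stop; the trigger button has been pressed (at least 4.5 of its 6 mm) after that and is up again (all of step 1 and linear speed of each of block1, block2, block3, block4 below 0.01 m/s and value of joint trigger below 0.0015 m); the robot touches nothing.
It fails at once if a block of the row was lifted or ridden up (more than 6 mm above the channel floor) (z of any of block1, block2, block3, block4 in the frame of track above 0.016 m).
It fails at once if a block of the row left the channel sideways or fell out of its end (y of any of block1, block2, block3, block4 in the frame of track above 0.012 m or y of any of block1, block2, block3, block4 in the frame of track below -0.012 m or z of any of block1, block2, block3, block4 in the frame of track below 0.004 m).
It fails at once if the row came apart: a gap of more than 10 mm opened between neighbours (distance between block1 and block2 above 0.046 m or distance between block2 and block3 above 0.046 m or distance between block3 and block4 above 0.046 m).
It fails at once if the trigger was pressed before the row was home (value of joint trigger above 0.003 m and not (x of block1 in the frame of track above 0.149 m and x of block2 in the frame of track above 0.113 m and x of block3 in the frame of track above 0.077 m and x of block4 in the frame of track above 0.041 m)).
It fails at once if something else on the bench was moved by more than 15 mm (distance of any of spare, lens, extring, driver, calplate, mug, jar from where it was at the start of the episode above 0.015 m).
It also fails if it takes over 45 s, if anything falls off the work surface, if the arm or the gripper's body presses on something with over 40 N, if the wrist force passes 120 N, or if a joint passes its speed limit or range.

## Working session

There is one attempt and no reset: what is moved stays moved. The work goes in short steps, Python scripts to look and compute and a tool call to move; the robot and the scene stay as the last step left them, time stands still between calls to the robot, and variables do not carry over. Pictures are saved under pics/ and viewed, about 8 in all and at most 12, crops included, and the job is handed in when it is done.

Besides the shell and the picture viewer there is one more tool, called after ">>>" by a JSON object that holds its "api" and its "payload", one argument or row to a line. servo_tool: Moves the arm, as the interface text tells. Its arguments: {"type":"object","properties":{"twist":{"type":"array"},"dp":{"type":"array"},"hand":{"type":"array"}},"required":["twist","dp","hand"]}

```bash
mkdir -p pics; cat > h.py <<'E'
import numpy as np, cv2
from workcell import *
def snap(n,tag):
    p=camera_params(n); im,d=camera(n); cv2.imwrite(f'pics/{tag}.png',im); np.savez(f'{tag}.npz',im=im,d=d,T=p['cam_to_world'],k=[p['fx'],p['fy'],p['cx'],p['cy']]); return im,d
def pts(tag):
    z=np.load(tag+'.npz'); fx,fy,cx,cy=z['k']; d=z['d']; v,u=np.mgrid[:384,:512]
    P=np.stack([(u-cx)/fx*d,-(v-cy)/fy*d,-d,np.ones_like(d)],-1)@z['T'].T
    return P[...,:3]
E
python3 - <<'E'
from h import *
a,_=snap('scene','s0'); b,_=snap('side','d0')
print(get_state())
for n in('scene','side'): print(camera_params(n))
E
```

```text
{'time_s': 0.1, 'q': array([ 1.54523848,  0.50176856, -0.42680707,  1.55133831,  0.2207971 ,
        1.13831146, -0.21029194]), 'joint_vel': array([-3.53645183e-04, -2.12134084e-03,  6.73161260e-04, -2.94526187e-03,
       -3.32473784e-05, -3.54445602e-05,  3.35900926e-04]), 'effort': array([-1.15864060e-02, -5.67871821e+01, -5.83890617e+00, -2.79913884e+01,
       -6.92499010e-02,  2.41501856e-02,  3.55880923e-05]), 'ee_pos': array([ 0.18488216, -0.62251016,  0.23677592]), 'tcp_rot': array([ 9.89591227e-01,  1.43904194e-01, -9.49506227e-05, -8.81335473e-04]), 'force': array([-0.63477094,  0.74117505, -0.34667237]), 'torque': array([-0.00675942,  0.01208919, -0.00772684]), 'opening': 0.9998999818422922}
{'fx': 428.62442814427004, 'fy': 428.62442814427004, 'cx': 261.4044911556148, 'cy': 189.72865423719435, 'cam_to_world': array([[ 0.08251311, -0.8330393 ,  0.5470257 ,  1.1349923 ],
       [ 0.99655812,  0.0733587 , -0.03860593, -0.04008107],
       [-0.00796884,  0.5483284 ,  0.83622513,  0.92961844],
       [ 0.        ,  0.        ,  0.        ,  1.        ]])}
{'fx': 396.6740842531161, 'fy': 396.6740842531161, 'cx': 259.55224097332433, 'cy': 184.6106864300599, 'cam_to_world': array([[-0.8166327 ,  0.39229266, -0.42334087,  0.09795483],
       [-0.57712169, -0.54683411,  0.60655009,  0.61771189],
       [ 0.00644792,  0.73964784,  0.67296322,  0.72238269],
       [ 0.        ,  0.        ,  0.        ,  1.        ]])}
```

View pics/s0.png

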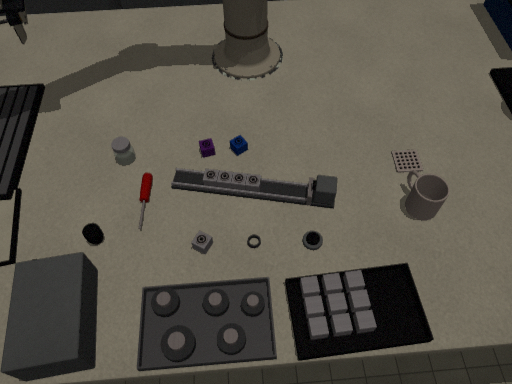

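View pics/d0.png

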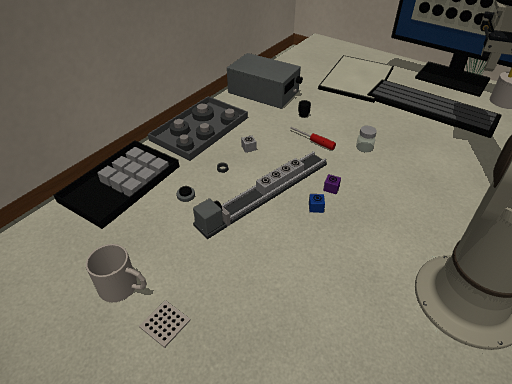

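The scene view shows the row at (210–254, 175–181), the reader at (324, 191), the button at (313, 240), and the ring at (254, 241). The spare is at (202, 241), and the blue and purple look-alikes at (239, 145) and (207, 148) sit on the robot's side of the track.

```bash
python3 - <<'E'
from h import *
P=pts('s0')
def reg(u0,u1,v0,v1,z0,z1):
    Q=P[v0:v1,u0:u1].reshape(-1,3); return Q[(Q[:,2]>z0)&(Q[:,2]<z1)]
def rect(n,Q):
    r=cv2.minAreaRect((Q[:,:2]*1000).astype(np.float32)); print(n,len(Q),np.round(Q.mean(0),4),np.round(r[0],1),np.round(r[1],1),round(r[2],2),np.round(cv2.boxPoints(r),1).tolist())
rect('row',reg(195,268,160,195,.037,.05))
rect('track',reg(165,345,160,212,.014,.024))
rect('reader',reg(300,345,170,212,.058,.07))
rect('stop',reg(295,345,170,212,.036,.047))
rect('button',reg(295,330,225,255,.018,.03))
rect('housing',reg(295,330,225,255,.008,.03))
rect('blue',reg(228,250,133,156,.02,.04)); rect('purple',reg(196,217,137,158,.02,.04))
rect('driver',reg(130,157,168,235,.007,.05)); rect('bench',reg(380,500,230,260,-.02,.02))
rect('spare',reg(190,215,228,255,.02,.05));rect('ring',reg(244,264,232,250,.006,.03))
E
```

```text
row 718 [ 0.5122 -0.0706  0.0433] [510.2 -71. ] [144.3  38.6] 76.32 [[474.3999938964844, -136.5], [511.8999938964844, -145.60000610351562], [546.0, -5.5], [508.5, 3.700000047683716]]
track 785 [ 0.5274 -0.0369  0.0186] [523.5 -21.1] [415.6  57.2] 76.79 [[448.20001220703125, -216.89999389648438], [503.8999938964844, -229.89999389648438], [598.7999877929688, 174.6999969482422], [543.2000122070312, 187.8000030517578]]
reader 391 [0.5667 0.1559 0.0647] [564.4 153.9] [58.7 51.2] 77.27 [[532.9000244140625, 130.89999389648438], [582.7999877929688, 119.69999694824219], [595.7999877929688, 176.89999389648438], [545.9000244140625, 188.1999969482422]]
stop 139 [0.568  0.1321 0.0418] [559.8 148.4] [66.4 59.9] 79.94 [[524.5, 121.0], [583.4000244140625, 110.5], [595.0999755859375, 175.89999389648438], [536.0999755859375, 186.39999389648438]]
button 125 [0.6855 0.1112 0.022 ] [685.2 111.3] [30.5 29. ] 65.77 [[665.7000122070312, 103.30000305175781], [692.2000122070312, 91.4000015258789], [704.7000122070312, 119.30000305175781], [678.2000122070312, 131.1999969482422]]
housing 291 [0.6877 0.1109 0.016
[... 751 characters left out ...]
5], [463.0, -277.8999938964844]]
bench 3585 [ 0.7195  0.413  -0.    ] [719.1 416.8] [303.2  81.1] 85.51 [[666.7999877929688, 268.79998779296875], [747.7000122070312, 262.5], [771.4000244140625, 564.7000122070312], [690.5999755859375, 571.0999755859375]]
spare 257 [ 0.6758 -0.1491  0.0323] [ 673.5 -149.3] [36.1 37.7] 55.75 [[647.7999877929688, -153.60000610351562], [679.0, -174.8000030517578], [699.2000122070312, -145.0], [668.0999755859375, -123.80000305175781]]
ring 79 [ 0.6762 -0.0271  0.0112] [675.2 -27. ] [28.6 32.1] 86.12 [[658.2000122070312, -40.20000076293945], [690.2000122070312, -42.400001525878906], [692.2000122070312, -13.800000190734863], [660.2000122070312, -11.600000381469727]]
```

Track yaw measures 76.8°, its origin is (0.5167, −0.0503), and the row is about 120 mm short of home. The reader position fits this (within about 1 mm). I'll move behind block4 with the hand shut and tool x along the track.

>>> {"api": "servo_tool", "payload": {
  "twist": [
    [0,0,-1.1],
    [0,0,-2.2],
    [0,0,-3.3],
    [0,0,-4.4],
    [0,0,-5.5],
    [0,0,-6.6],
    [0,0,-7.7],
    [0,0,-8.8]
  ],
  "dp": [
    [1.2,-1.0,0],
    [2.4,-2.0,0],
    [3.6,-3.0,0],
    [4.8,-4.0,0],
    [6.0,-5.0,0],
    [7.2,-6.0,0],
    [8.4,-7.0,0],
    [9.6,-8.0,0]
  ],
  "hand": [-1,-1,-1,-1,-1,-1,-1,-1]
}}

```text
time_s: 0.77
ee_pos: [0.3586, -0.3612, 0.2376]
tcp_rot: [0.821, 0.571, -0.0, -0.0]
force: [0.7, -1.0, 0.4]
opening: 0.469
```

```bash
cat >> h.py <<'E'
from scipy.spatial.transform import Rotation as R
TH=np.deg2rad(76.8); O=np.array([.5167,-.0503]); U=np.array([np.cos(TH),np.sin(TH)]); V=np.array([-U[1],U[0]])
def tr(p): q=np.array(p)[:2]-O; return np.r_[q@U,q@V]
def plan(goal,yaw=76.8):
    s=get_state(); r=R.from_quat(s['tcp_rot']); g=R.from_euler('z',yaw,degrees=True)*R.from_euler('x',180,degrees=True)
    print('t',s['time_s'],'ee',np.round(s['ee_pos'],4),'track',np.round(tr(s['ee_pos'])*1000,1),'F',np.round(s['force'],1),'open',round(s['opening'],3))
    print('dp',np.round(r.inv().apply(np.array(goal)-s['ee_pos'])/.025,3),'tw',np.round(np.rad2deg((r.inv()*g).as_rotvec())/6,3))
def tw(x,y,z): return np.r_[O+U*x/1000+V*y/1000,z/1000]
E
python3 -c "
from h import *
plan(tw(-123,0,150))"
```

```text
t 0.7667 ee [ 0.3586 -0.3612  0.2376] track [-338.8   82.9] F [ 0.7 -1.   0.4] open 0.469
dp [8.976 2.219 3.499] tw [-0.004  0.002 -1.19 ]
```

>>> {"api": "servo_tool", "payload": {
  "twist": [
    [0,0,-0.4],
    [0,0,-0.8],
    [0,0,-1.2],
    [0,0,-1.2],
    [0,0,-1.2],
    [0,0,-1.2],
    [0,0,-1.2],
    [0,0,-1.2]
  ],
  "dp": [
    [1.5,0.4,0.6],
    [3.0,0.8,1.2],
    [4.5,1.2,1.8],
    [6.0,1.6,2.4],
    [7.5,1.9,3.0],
    [8.98,2.22,3.5],
    [8.98,2.22,3.5],
    [8.98,2.22,3.5]
  ],
  "hand": [-1,-1,-1,-1,-1,-1,-1,-1]
}}

```text
time_s: 1.43
ee_pos: [0.4899, -0.1688, 0.1494]
tcp_rot: [0.783, 0.622, 0.0, -0.001]
force: [0.5, -1.0, -0.0]
opening: 0.005
```

```bash
python3 -c "
from h import *
plan(tw(-123,0,36)); im,d=snap('wrist','w0'); snap('scene','s1')
P=pts('s1')[160:195,195:268].reshape(-1,3); Q=P[(P[:,2]>.037)&(P[:,2]<.05)]
t=np.array([tr(p) for p in Q]); print(len(t),t.min(0),t.max(0))
cv2.imwrite('pics/c1.png',np.hstack([cv2.resize(cv2.imread('pics/s1.png')[130:260,120:350],(460,260)),cv2.resize(im,(340,260))]))
"
```

```text
t 1.4333 ee [ 0.4899 -0.1688  0.1494] track [-121.4   -1. ] F [ 0.5 -1.  -0. ] open 0.005
dp [-0.071 -0.033  4.534] tw [-0.016 -0.019  0.023]
729 [-0.09463835 -0.01813425] [0.05058546 0.02184826]
```

View pics/c1.png

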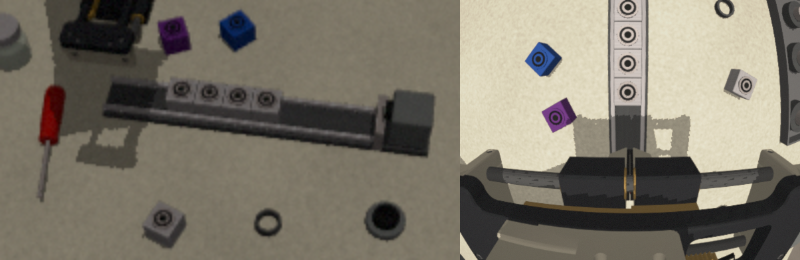

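The tool is centred behind block4 with the fingers shut; the combined crop shows the row intact at (170–280, 90), and the channel behind it is clear. Next I descend.

>>> {"api": "servo_tool", "payload": {
  "twist": [
    [0,0,0],
    [0,0,0],
    [0,0,0],
    [0,0,0],
    [0,0,0],
    [0,0,0],
    [0,0,0]
  ],
  "dp": [
    [-0.07,0,1.2],
    [-0.07,0,2.4],
    [-0.07,0,3.4],
    [-0.07,0,4.1],
    [-0.07,0,4.5],
    [-0.07,0,4.5],
    [-0.07,0,4.5]
  ],
  "hand": [-1,-1,-1,-1,-1,-1,-1]
}}

```text
time_s: 2.12
ee_pos: [0.4887, -0.1754, 0.0381]
tcp_rot: [0.786, 0.619, -0.0, 0.0]
force: [-0.6, 0.6, 0.2]
opening: 0.008
```

```bash
python3 -c "
from h import *
plan(tw(-105,0,36)); plan(tw(16.5,0,36))"
```

```text
t 2.1167 ee [ 0.4887 -0.1754  0.0381] track [-128.1   -1.3] F [-0.6  0.6  0.2] open 0.008
dp [ 0.925 -0.06   0.083] tw [-0.     0.003 -0.06 ]
t 2.1167 ee [ 0.4887 -0.1754  0.0381] track [-128.1   -1.3] F [-0.6  0.6  0.2] open 0.008
dp [ 5.785 -0.09   0.081] tw [-0.     0.003 -0.06 ]
```

>>> {"api": "servo_tool", "payload": {
  "twist": [
    [0,0,0],
    [0,0,0],
    [0,0,0],
    [0,0,0],
    [0,0,0],
    [0,0,0],
    [0,0,0],
    [0,0,0]
  ],
  "dp": [
    [0.3,-0.05,0.08],
    [0.6,-0.05,0.08],
    [0.75,-0.05,0.08],
    [0.9,-0.05,0.08],
    [1.05,-0.06,0.08],
    [1.2,-0.06,0.08],
    [1.4,-0.06,0.08],
    [1.6,-0.06,0.08]
  ],
  "hand": [-1,-1,-1,-1,-1,-1,-1,-1]
}}

```text
time_s: 2.78
ee_pos: [0.497, -0.1383, 0.0367]
tcp_rot: [0.786, 0.619, -0.002, 0.002]
force: [-1.9, -7.4, 6.6]
opening: 0.002
```

```bash
cat >> h.py <<'E'
def row(tag):
    snap('scene',tag); P=pts(tag)[150:212,190:345].reshape(-1,3); Q=P[(P[:,2]>.039)&(P[:,2]<.05)]
    t=np.array([tr(p) for p in Q])*1000; t=t[(abs(t[:,1])<20)&(t[:,0]<167)]
    print('row',len(t),np.percentile(t,[0.5,99.5],axis=0).round(1).tolist(), np.histogram(t[:,0],bins=range(-110,180,10)))
E
python3 -c "
from h import *
plan(tw(16.5,0,36)); row('s2')"
```

```text
t 2.7833 ee [ 0.497  -0.1383  0.0367] track [-90.2  -0.9] F [-1.9 -7.4  6.6] open 0.002
dp [ 4.268 -0.065  0.007] tw [ 0.011  0.047 -0.064]
row 661 [[-74.7, -17.9], [62.9, 19.2]] (array([ 0,  0,  0, 18, 43, 50, 46, 45, 49, 48, 50, 47, 52, 45, 49, 51, 49,
       19,  0,  0,  0,  0,  0,  0,  0,  0,  0,  0]), array([-110, -100,  -90,  -80,  -70,  -60,  -50,  -40,  -30,  -20,  -10,
          0,   10,   20,   30,   40,   50,   60,   70,   80,   90,  100,
        110,  120,  130,  140,  150,  160,  170]))
```

>>> {"api": "servo_tool", "payload": {
  "twist": [
    [0,0,0],
    [0,0,0],
    [0,0,0],
    [0,0,0],
    [0,0,0],
    [0,0,0],
    [0,0,0],
    [0,0,0]
  ],
  "dp": [
    [0.22,0,0],
    [0.44,0,-0.02],
    [0.66,0,-0.02],
    [0.88,0,-0.02],
    [1.1,0,-0.02],
    [1.32,0,-0.02],
    [1.54,0,-0.02],
    [1.76,0,-0.02]
  ],
  "hand": [-1,-1,-1,-1,-1,-1,-1,-1]
}}

```text
time_s: 3.5
ee_pos: [0.507, -0.0936, 0.0366]
tcp_rot: [0.785, 0.619, -0.001, 0.001]
force: [-0.4, -6.7, 4.1]
opening: 0.007
```

>>> {"api": "servo_tool", "payload": {
  "twist": [
    [0,0,0],
    [0,0,0],
    [0,0,0],
    [0,0,0],
    [0,0,0],
    [0,0,0],
    [0,0,0],
    [0,0,0]
  ],
  "dp": [
    [0.22,0,0],
    [0.44,0,0],
    [0.66,0,0],
    [0.88,0,0],
    [1.1,0,0],
    [1.32,0,0],
    [1.54,0,0],
    [1.76,0,0]
  ],
  "hand": [-1,-1,-1,-1,-1,-1,-1,-1]
}}

```text
time_s: 4.17
ee_pos: [0.5172, -0.0511, 0.0366]
tcp_rot: [0.785, 0.619, -0.001, 0.001]
force: [-2.1, -7.3, 5.5]
opening: 0.006
```

```bash
python3 -c "
from h import *
plan(tw(16.5,0,36)); row('s3')"
```

```text
t 4.1667 ee [ 0.5172 -0.0511  0.0366] track [-0.7 -0.6] F [-2.1 -7.3  5.5] open 0.006
dp [ 0.687 -0.029  0.023] tw [ 0.001  0.031 -0.053]
row 628 [[21.7, -17.1], [151.8, 19.7]] (array([ 0,  0,  0,  0,  0,  0,  0,  0,  0,  0,  0,  0,  1, 30, 49, 47, 51,
       48, 51, 47, 50, 48, 48, 46, 49, 48, 15,  0]), array([-110, -100,  -90,  -80,  -70,  -60,  -50,  -40,  -30,  -20,  -10,
          0,   10,   20,   30,   40,   50,   60,   70,   80,   90,  100,
        110,  120,  130,  140,  150,  160,  170]))
```

>>> {"api": "servo_tool", "payload": {
  "twist": [
    [0,0,0],
    [0,0,0],
    [0,0,0],
    [0,0,0],
    [0,0,0]
  ],
  "dp": [
    [0.15,0,0],
    [0.3,0,0],
    [0.42,0,0],
    [0.52,0,0],
    [0.6,0,0]
  ],
  "hand": [-1,-1,-1,-1,-1]
}}

```text
time_s: 4.63
ee_pos: [0.5205, -0.0365, 0.0365]
tcp_rot: [0.785, 0.619, -0.001, 0.001]
force: [-1.9, -7.7, 6.1]
opening: 0.002
```

>>> {"api": "servo_tool", "payload": {
  "twist": [
    [0,0,0],
    [0,0,0],
    [0,0,0],
    [0,0,0]
  ],
  "dp": [
    [0.06,0,0],
    [0.12,0,0],
    [0.16,0,0],
    [0.16,0,0]
  ],
  "hand": [-1,-1,-1,-1]
}}

```text
time_s: 4.97
ee_pos: [0.5214, -0.0333, 0.0365]
tcp_rot: [0.785, 0.619, -0.002, 0.001]
force: [-1.8, -8.2, 5.2]
opening: 0.002
```

>>> {"api": "servo_tool", "payload": {
  "twist": [
    [0,0,0],
    [0,0,0],
    [0,0,0],
    [0,0,0]
  ],
  "dp": [
    [0.06,0,0],
    [0.12,0,0],
    [0.16,0,0],
    [0.16,0,0]
  ],
  "hand": [-1,-1,-1,-1]
}}

```text
time_s: 5.3
ee_pos: [0.5213, -0.0332, 0.0366]
tcp_rot: [0.786, 0.618, -0.004, 0.002]
force: [-6.0, -16.5, 10.7]
opening: 0.007
```

```bash
python3 -c "
from h import *
plan(tw(16.5,0,36)); row('s4')"
```

```text
t 5.3 ee [ 0.5213 -0.0332  0.0366] track [17.7 -0.6] F [ -6.  -16.5  10.7] open 0.007
dp [-0.048 -0.023  0.023] tw [-0.014  0.088 -0.077]
row 597 [[42.1, -17.0], [166.1, 19.8]] (array([ 0,  0,  0,  0,  0,  0,  0,  0,  0,  0,  0,  0,  0,  0,  0, 29, 51,
       47, 47, 49, 45, 47, 47, 50, 50, 47, 51, 37]), array([-110, -100,  -90,  -80,  -70,  -60,  -50,  -40,  -30,  -20,  -10,
          0,   10,   20,   30,   40,   50,   60,   70,   80,   90,  100,
        110,  120,  130,  140,  150,  160,  170]))
```

The force doubled to 17 N with no further travel, and TCP + 9.5 mm = 27 mm against 26 mm expected, so the row is on the stop. I back off straight and rise.

>>> {"api": "servo_tool", "payload": {
  "twist": [
    [0,0,0],
    [0,0,0],
    [0,0,0],
    [0,0,0],
    [0,0,0],
    [0,0,0],
    [0,0,0],
    [0,0,0]
  ],
  "dp": [
    [0,0,0],
    [0,0,0],
    [-0.3,0,0],
    [-0.8,0,0],
    [-1.3,0,0],
    [-1.3,0,-1.2],
    [-1.3,0,-2.4],
    [-1.3,0,-3.6]
  ],
  "hand": [-1,-1,-1,-1,-1,-1,-1,-1]
}}

```text
time_s: 6.02
ee_pos: [0.514, -0.0585, 0.1265]
tcp_rot: [0.785, 0.619, -0.0, -0.001]
force: [0.7, 0.5, -0.1]
opening: 0.003
```

>>> {"api": "servo_tool", "payload": {
  "twist": [
    [0,0,0],
    [0,0,0],
    [0,0,0]
  ],
  "dp": [
    [-1.0,0,-0.8],
    [-2.0,0,-0.8],
    [-2.0,0,-0.8]
  ],
  "hand": [-1,-1,-1]
}}

```text
time_s: 6.27
ee_pos: [0.5029, -0.1131, 0.147]
tcp_rot: [0.787, 0.617, -0.001, 0.002]
force: [0.3, -1.0, -0.9]
opening: 0.0
```

```bash
python3 -c "
from h import *
plan([.685,.1115,.12]); row('s5'); snap('side','d5')
cv2.imwrite('pics/c5.png',np.hstack([cv2.resize(cv2.imread('pics/s5.png')[150:260,190:350],(400,275)),cv2.resize(cv2.imread('pics/d5.png')[140:250,170:330],(400,275))]))
P=pts('d5')[140:240,180:320].reshape(-1,3); Q=P[(P[:,2]>.017)&(P[:,2]<.026)]; Q=Q[np.hypot(Q[:,0]-.685,Q[:,1]-.1115)<.03]
print(len(Q),Q.mean(0),cv2.minEnclosingCircle((Q[:,:2]*1000).astype(np.float32)))
"
```

```text
t 6.2667 ee [ 0.5029 -0.1131  0.147 ] track [-64.3  -0.9] F [ 0.3 -1.  -0.9] open 0.0
dp [10.462  4.934  1.057] tw [ 0.016  0.029 -0.097]
row 682 [[28.3, -17.4], [166.0, 19.6]] (array([ 0,  0,  0,  0,  0,  0,  0,  0,  0,  0,  0,  0,  0, 11, 48, 46, 48,
       48, 49, 49, 48, 50, 49, 51, 49, 47, 52, 37]), array([-110, -100,  -90,  -80,  -70,  -60,  -50,  -40,  -30,  -20,  -10,
          0,   10,   20,   30,   40,   50,   60,   70,   80,   90,  100,
        110,  120,  130,  140,  150,  160,  170]))
88 [0.68223142 0.11630323 0.02250744] ((683.2256469726562, 113.40292358398438), 17.562707901000977)
```

View pics/c5.png

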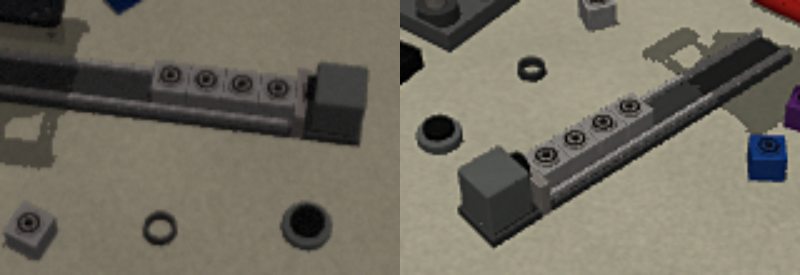

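In both views the row is closed on the stop with no gap, and the measured back face is at 27–28 mm. The button top is at (0.6845, 0.112). I'll check for anything tall under the gripper body there.

```bash
python3 -c "
from h import *
for t in('s5','d5'):
    P=pts(t).reshape(-1,3); P=P[(P[:,2]>.03)&(P[:,2]<.2)&(np.load(t+'.npz')['d'].ravel()>0)]
    q=P[:,:2]-[.6845,.112]; a=q@U; b=q@V; Q=P[(abs(a)<.06)&(abs(b)<.115)]
    print(t,len(Q),Q.max(0) if len(Q) else '')
plan([.6845,.112,.1])"
```

```text
s5 562 [0.80881287 0.1790695  0.06861295]
d5 245 [0.80764461 0.18277338 0.06892434]
t 6.3667 ee [ 0.5028 -0.1086  0.146 ] track [-59.9   0.2] F [ 0.7  0.4 -0.5] open 0.005
dp [10.286  4.986  1.842] tw [-0.002 -0.001 -0.069]
```

>>> {"api": "servo_tool", "payload": {
  "twist": [
    [0,0,0],
    [0,0,0],
    [0,0,0],
    [0,0,0],
    [0,0,0],
    [0,0,0],
    [0,0,0],
    [0,0,0]
  ],
  "dp": [
    [1.4,0.7,0],
    [2.8,1.4,0],
    [4.2,2.1,0],
    [5.6,2.8,0],
    [7.0,3.5,0],
    [8.4,4.2,0],
    [9.6,4.7,0.2],
    [10.45,4.93,0.4]
  ],
  "hand": [-1,-1,-1,-1,-1,-1,-1,-1]
}}

```text
time_s: 7.03
ee_pos: [0.685, 0.124, 0.1354]
tcp_rot: [0.784, 0.621, 0.001, -0.001]
force: [0.1, -0.3, -1.0]
opening: 0.006
```

>>> {"api": "servo_tool", "payload": {
  "twist": [
    [0,0,0],
    [0,0,0],
    [0,0,0]
  ],
  "dp": [
    [0,0,0],
    [0,0,0],
    [0,0,0]
  ],
  "hand": [-1,-1,-1]
}}

```text
time_s: 7.28
ee_pos: [0.683, 0.1183, 0.1351]
tcp_rot: [0.785, 0.62, -0.001, -0.001]
force: [-0.2, -0.5, -0.5]
opening: 0.007
```

```bash
python3 -c "
from h import *
plan([.6845,.112,.033])"
```

```text
t 7.2833 ee [0.683  0.1183 0.1351] track [ 202.2 -123.4] F [-0.2 -0.5 -0.5] open 0.007
dp [-0.229  0.124  4.086] tw [-0.018  0.008 -0.031]
```

>>> {"api": "servo_tool", "payload": {
  "twist": [
    [0,0,0],
    [0,0,0],
    [0,0,0],
    [0,0,0],
    [0,0,0],
    [0,0,0]
  ],
  "dp": [
    [-0.23,0.12,1.2],
    [-0.23,0.12,2.4],
    [-0.23,0.12,3.2],
    [-0.23,0.12,3.6],
    [-0.23,0.12,3.8],
    [-0.23,0.12,3.8]
  ],
  "hand": [-1,-1,-1,-1,-1,-1]
}}

```text
time_s: 7.78
ee_pos: [0.6852, 0.1108, 0.0407]
tcp_rot: [0.785, 0.619, -0.001, -0.0]
force: [-0.0, 0.5, -0.0]
opening: 0.004
```

```bash
python3 -c "
from h import *
plan([.6845,.112,.0275])"
```

```text
t 7.7833 ee [0.6852 0.1108 0.0407] track [ 195.3 -127.2] F [-0.   0.5 -0. ] open 0.004
dp [ 0.041 -0.036  0.528] tw [-0.01   0.006 -0.052]
```

>>> {"api": "servo_tool", "payload": {
  "twist": [
    [0,0,0],
    [0,0,0],
    [0,0,0],
    [0,0,0],
    [0,0,0],
    [0,0,0]
  ],
  "dp": [
    [0,0,0.15],
    [0,0,0.3],
    [0,0,0.4],
    [0,0,0.5],
    [0,0,0.56],
    [0,0,0.56]
  ],
  "hand": [-1,-1,-1,-1,-1,-1]
}}

```text
time_s: 8.28
ee_pos: [0.6866, 0.1121, 0.028]
tcp_rot: [0.785, 0.619, 0.001, 0.001]
force: [1.8, -0.6, 4.6]
opening: 0.006
```

>>> {"api": "servo_tool", "payload": {
  "twist": [
    [0,0,0],
    [0,0,0],
    [0,0,0],
    [0,0,0]
  ],
  "dp": [
    [0,0,0.05],
    [0,0,0.1],
    [0,0,0.1],
    [0,0,0.1]
  ],
  "hand": [-1,-1,-1,-1]
}}

```text
time_s: 8.62
ee_pos: [0.6867, 0.1121, 0.0272]
tcp_rot: [0.785, 0.619, 0.001, 0.001]
force: [-3.5, -1.3, 14.6]
opening: 0.002
```

14.6 N at z 0.0272: the button is on its bottom stop. I'll release and rise.

>>> {"api": "servo_tool", "payload": {
  "twist": [
    [0,0,0],
    [0,0,0],
    [0,0,0],
    [0,0,0],
    [0,0,0],
    [0,0,0],
    [0,0,0]
  ],
  "dp": [
    [0,0,-0.2],
    [0,0,-0.6],
    [0,0,-1.5],
    [0,0,-2.7],
    [0,0,-4.0],
    [0,0,-5.0],
    [0,0,-5.0]
  ],
  "hand": [-1,-1,-1,-1,-1,-1,-1]
}}

```text
time_s: 9.2
ee_pos: [0.6884, 0.1134, 0.1562]
tcp_rot: [0.785, 0.619, 0.004, 0.002]
force: [0.3, 0.5, 1.3]
opening: 0.007
```

>>> {"api": "servo_tool", "payload": {
  "twist": [
    [0,0,0],
    [0,0,0],
    [0,0,0],
    [0,0,0],
    [0,0,0],
    [0,0,0]
  ],
  "dp": [
    [-1.2,0,0],
    [-2.4,0,0],
    [-3.6,0,0],
    [-4.4,0,0],
    [-4.4,0,0],
    [-4.4,0,0]
  ],
  "hand": [-1,-1,-1,-1,-1,-1]
}}

```text
time_s: 9.7
ee_pos: [0.6592, 0.0025, 0.149]
tcp_rot: [0.786, 0.618, -0.001, -0.0]
force: [0.2, 0.4, -0.9]
opening: 0.004
```

```bash
python3 -c "
from h import *
plan([.685,.1115,.12]); row('s6'); snap('side','d6')
cv2.imwrite('pics/c6.png',np.hstack([cv2.resize(cv2.imread('pics/s6.png'),(400,300)),cv2.resize(cv2.imread('pics/d6.png')[140:260,170:330],(400,300))]))
P=pts('d6')[140:240,180:320].reshape(-1,3); Q=P[np.hypot(P[:,0]-.685,P[:,1]-.1115)<.01]
print('button z',len(Q),np.median(Q[:,2]))
"
```

```text
t 9.7 ee [0.6592 0.0025 0.149 ] track [  84.  -126.6] F [ 0.2  0.4 -0.9] open 0.004
dp [ 4.48  -0.023  1.154] tw [-0.016  0.012 -0.075]
row 271 [[112.6, -17.3], [166.5, 19.6]] (array([ 0,  0,  0,  0,  0,  0,  0,  0,  0,  0,  0,  0,  0,  0,  0,  0,  0,
        0,  0,  0,  0,  0, 39, 48, 50, 48, 51, 35]), array([-110, -100,  -90,  -80,  -70,  -60,  -50,  -40,  -30,  -20,  -10,
          0,   10,   20,   30,   40,   50,   60,   70,   80,   90,  100,
        110,  120,  130,  140,  150,  160,  170]))
button z 31 0.022816919045509088
```

View pics/c6.png

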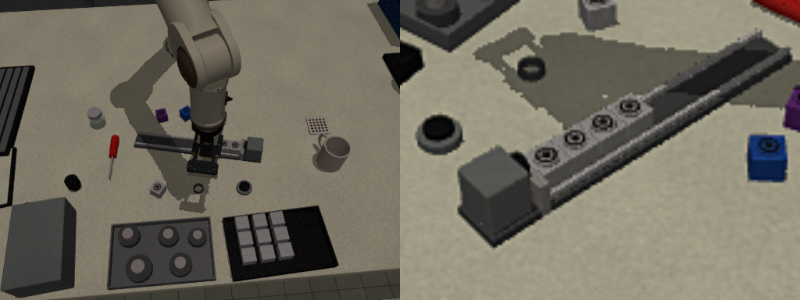

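The row is still closed on the stop, the button is back up (z 0.0228), the other objects look unmoved, and the arm is clear.

```bash
python3 -c "
from workcell import close_job; print(close_job())"
```

```text
the job is handed in; nothing more can be done
None
```

I pushed the row of four about 120 mm along the track with the shut fingers until it was closed up against the end stop. Then I pressed the trigger down, let it go, moved the arm clear and handed the job in at about 10 s. The hand-in reports no verdict.

- **Row home:** the push force doubled to about 17 N with no further travel. The back face of block4 then measured 27–28 mm on the track against 26 mm expected, within the accuracy of the calibration, and no gaps showed.
- **Trigger:** the press bottomed out at 14.6 N, with the tool about 6 mm below first contact. After release the button top measured 22.8 mm above the bench, against 22 mm when up.
- **Final check:** in the last pictures the row was still closed up and the other objects looked unmoved, though I did not measure them again. From the scene camera the arm hid half the row, so that check rests on the side view. No check failed.

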